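# Hang the handwheel on the J-hook and steady it with the jack

### The job

Lift the spoked handwheel out of its wooden rack and hang it by its rim in the J-hook of the steel stand, without dropping it. Once it hangs there released, turn the black knob of the stand's jack until the platform just touches the bottom of the wheel and steadies it, without lifting the wheel noticeably (no more than a millimetre or two), then let go. Leave the cutters, the pliers and the steel block where they are.

Things in the scene. Friction and masses are not known exactly. Their poses are not given: they have to be found in the camera images.
- wheel: Spoked aluminium handwheel, outside diameter 156 mm. Rim: flat ring 12 mm wide along the axle, 26 mm deep (radius 52 to 78 mm). Three spokes; hub 32 mm across, 22 mm long. About 0.35 kg. Origin at its centre, x axis along the axle. At the start it stands upright with one spoke straight down and the gap between the two others at the top (body z up).
- rack: Low wooden rack, 56 x 130 mm in plan, fixed in the tray. Origin: centre of its underside. The wheel stands in its slot (15 mm wide, walls 50 mm high, along the rack's y axis), wheel centre 93 mm above the origin; lifted 60 mm straight up it is clear.
- stand: Steel stand, fixed: base 10 mm thick, 90 mm wide under the hook with a 50 mm wide tongue to the front (-x) under the knob; origin on its underside straight below the hook seat. A round column, 18 mm thick, 55 mm behind the seat (+x) carries the hook; its top is 10 mm above the seat and nothing stands higher. The grey housing of the jack is under the hook.
- hook_seat (a point): Where the inside of the rim is to rest: top of the hook's 8 mm round bar, middle of its 18 mm level bottom, 230 mm above the tray. Axes are the stand's: the hook points to -x, roughly to the robot; z up; the wheel's axle must lie along x. On the -x side the bar turns up into the free tip, whose top is 10 mm above this point and 18 mm from it. On the +x side the bar rises 4 mm.
- platform: Aluminium platform of the jack with a dark rubber pad on top, 50 x 70 x 8 mm together, level. Origin at the centre of its top face, straight below the hook seat. It moves only up and down, driven by the knob. When the wheel hangs in the hook, its lowest point is 130 mm below the hook seat, above this platform.
- knob_grip (a point): Point on the vertical axis of the jack's round black ribbed knob, 70 mm above the tray, where the finger pads should grip: knob 42 mm in diameter, from 45 to 79 mm above the tray, 105 mm in front (-x of the stand) of the hook seat; fixed, turning only about the vertical.
- jack_knob (a joint): Angle of the jack's knob in rad, range 0 to 6; grows when it is turned clockwise seen from above. Each rad clockwise raises the platform by 4 mm. It stays where it is left (friction 0.06 N m).
- cutters: Side cutters with yellow and black handles, 138 mm long, lying in the tray. Leave alone.
- pliers: Pliers with teal handles, 149 mm long, lying in the tray. Leave alone.
- block: Square steel bench block, 75 x 75 x 22 mm. Leave alone.
- bench_pin: Wooden bench pin, fixed to the bench's edge, 266 x 80 x 22 mm: a solid board that juts out over the tray, 355 to 377 mm above it. Origin at the centre of its underside; its long side is its x axis and the free end is at -x, left of the stand. An obstacle for the gripper and wrist: coming from the left, pass round its free end on the robot's side.

How it is judged (in metres and radians):
On the way, in this order (a step that is already met when the one before it is completed fails the run):
1. the wheel hangs by its rim in the hook, released, with the platform still clear below it (z of wheel in the frame of hook_seat between -0.056 and -0.047 m and x of wheel in the frame of hook_seat between -0.012 and 0.012 m and y of wheel in the frame of hook_seat between -0.02 and 0.02 m and contact force between wheel and the fingers below 0.05 N and contact force between wheel and platform below 0.02 N), for 0.2 s.
2. the raised platform touches the wheel (contact force between wheel and platform above 0.05 N), for 0.2 s.
At the end, for the whole second after the job is handed in: The wheel hangs in the hook, axle along the hook (within 0.2 rad), its centre 48 to 56 mm below the seat (52 mm hanging freely), within 12 mm of it along the hook and 20 mm across; the platform touches it (over 0.05 N) and it is all but still (below 0.06 m/s) (z of wheel in the frame of hook_seat between -0.056 and -0.048 m and x of wheel in the frame of hook_seat between -0.012 and 0.012 m and y of wheel in the frame of hook_seat between -0.02 and 0.02 m and angle between the x axis of wheel and the x axis of hook_seat, either way round below 0.2 rad and contact force between wheel and platform above 0.05 N and linear speed of wheel below 0.06 m/s).
It fails at once if the wheel is dropped or laid down in the tray (height (world z) of wheel below 0.082 m).
It fails at once if the wheel is jammed hard against the platform (contact force between wheel and platform above 20 N).
It fails at once if a bystander is disturbed (distance of any of cutters, pliers, block from where it was at the start of the episode above 0.02 m).
It also fails if it takes over 72 s, if anything falls off the work surface, if the arm or the gripper's body presses on something with over 40 N, if the wrist force passes 120 N, or if a joint passes its speed limit or range.

### The arm

A 7-joint arm with a two-finger parallel gripper is mounted at the origin on a cart in front of the work surface, level with it; the furniture and walls round the work are solid. World frame = base frame: x ahead of the robot, y to its left, z up, the work surface at z = 0. Lengths are in mm, angles in rad, forces in N, time in s.
With the tool pointing down it reaches from about 425 to 875 mm from the base axis. Payload 4.7 kg.
Tool frame: the origin (TCP) lies on the centre line of the jaws, within the pads' length; the fingertips stand 19 mm ahead of it and the grasp point (between the pads) is the TCP; z points along the fingers, y is the line along which they close (so a half turn about z gives the same grasp; the last joint's range is limited). The gripper opens to 85 mm and grips with 20 to 120 N. Pads are 22 mm wide; open, the fingers measure 114 mm over their backs; the gripper's body (76 mm by 85 mm) begins 54 mm behind the grasp point. The pads swing forward as they close: fully open they stand 13 mm farther back than shut.
Start: joints at [-1.188, 0.321, -0.07, 1.45, 0.023, 1.371, -0.057], TCP at [234.349, 606.303, 250.349] pointing down, gripper open.
Joint ranges: [-2.86, 2.86], [-0.3, 2.09], [-1.38, 1.24], [0.06, 2.45], [-1.56, 4.7], [0.09, 2.05], [-2.69, 2.69]. Speed limits (rad/s): [2.57, 2.57, 3.14, 3.14, 3.14, 3.14, 3.14].

### API

Orientations are given as a rotation vector (axis times angle).
In Python, from cell import arm gives the robot as it stands.
- The arm moves only by the shell command python3 -m handwheel 'ROWS' [FORCE]. ROWS is JSON, a list of rows, each a list of 5 numbers: the shift along the tool's x, y, z in cm, then the turn about the tool's z in degrees, then the finger opening in cm, from 0 to 8.54. A call has 1 to 12 rows; each row is the pose to reach, as a shift and turn from the pose commanded when the call began, along the tool's axes at that moment; what a row does not reach only later rows make up. A row lasts 1/12 s, in which the tool goes at most 41.7 mm and 7.16 degrees, less where a joint would pass 70% of its speed; a pose out of reach is approached as far as the arm can. A call with a gripper value outside its range is refused whole. The fingers move at their own pace and stop on an object; FORCE is the grip in N (left out, the last holds). Time passes only in rows, so rows that repeat a pose let the fingers close. It gives the time, the measured TCP pose, the force, the opening and the grip force at its end, in the units of the state.
- arm.get_obs(): the state, without advancing time (a new reading comes with each control period).
- arm.get_image(name): name is "side" or "top"; returns the picture (400x640x3 uint8, red, green, blue); there is no depth.
- arm.camera_info(name): a dict with "mtx" (3x3 intrinsics, pixels), "rvec" (rotation vector, rad) and "tvec" (3), from world to camera coordinates, as OpenCV has them. Camera axes: x right, y down, z forward; pixel columns grow to the right and rows downward; lengths in mm; the calibration is good to about 2 mm. A picture is of the moment at which its call begins. camera_info takes no time and is no camera call.
- arm.hand_in(): hands the job in; it is judged then, once.
The state is a dict: "t": time; "joints": joint angles; "qd": joint speeds; "joint_torque": joint torques, N m; "ee_pos": TCP position; "eef_rot": TCP orientation; "wrist_force": force on the tool from outside, world axes, zero at the start; "ft_torque": the same for the moment, N m; "width": finger opening in mm; "grasp_force": force on a finger pad.
Only numpy, scipy, OpenCV 4.12 (cv2) and the standard library are available. Lean on these libraries where they do the work, as an engineer would, in place of code of your own. Each camera call takes 0.05 s, during which the arm holds its last target. There are 200 camera calls.

## Working session

There is one attempt and no reset: what is moved stays moved. The work goes in short steps, Python scripts to look and compute and a shell command to move; the robot and the scene stay as the last step left them, time stands still between calls to the robot, and variables do not carry over. Pictures are saved under pics/ and viewed, at most 10 in all, crops included, and the job is handed in when it is done.

```bash
mkdir -p pics; ls
python3 - <<'E'
from cell import arm
import cv2,numpy as np
for n in("top","side"):
    cv2.imwrite(f"pics/{n}0.png",arm.get_image(n)[:,:,::-1])
    i=arm.camera_info(n);R=cv2.Rodrigues(np.array(i["rvec"]))[0]
    print(n,np.round(i["mtx"],1).tolist(),np.round(-R.T@np.array(i["tvec"]).ravel()),np.round(R,2).tolist())
o=arm.get_obs();print({k:np.round(v,3).tolist() for k,v in o.items()})
E
```

```text
pics
top [[365.8, 0.0, 315.2], [0.0, 365.8, 197.1], [0.0, 0.0, 1.0]] [ 397.   73. 1046.] [[0.02, -1.0, -0.01], [-0.99, -0.02, -0.1], [0.1, 0.01, -0.99]]
side [[513.1, 0.0, 311.7], [0.0, 513.1, 209.1], [0.0, 0.0, 1.0]] [-128. -799.  950.] [[0.83, -0.56, 0.02], [-0.3, -0.47, -0.83], [0.47, 0.68, -0.56]]
{'t': 0.1, 'joints': [-1.188, 0.322, -0.07, 1.452, 0.023, 1.371, -0.057], 'qd': [0.001, -0.002, -0.0, -0.002, -0.001, -0.0, 0.001], 'joint_torque': [0.0, -49.488, -0.384, -31.521, 0.013, 0.007, -0.0], 'ee_pos': [234.2, 605.856, 249.322], 'eef_rot': [-0.576, -3.088, 0.003], 'wrist_force': [0.022, -1.098, 0.087], 'ft_torque': [-0.018, -0.032, -0.004], 'grasp_force': 0.0, 'width': 85.389}
```

View pics/top0.png

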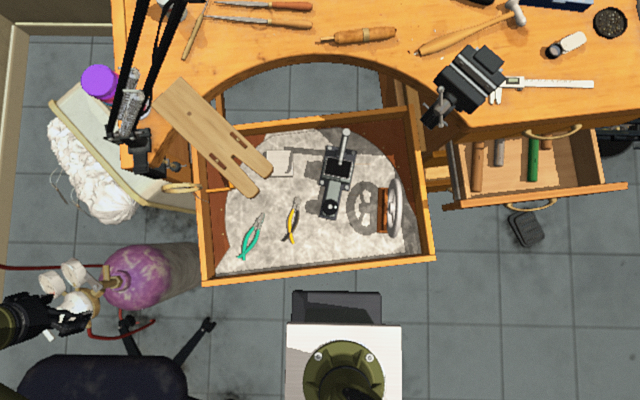

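View pics/side0.png

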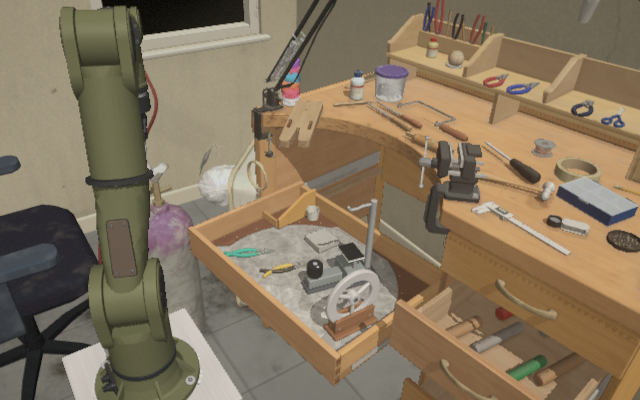

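The top view shows the stand near (335,180), knob (331,208), rack and wheel near (390,208), and bench pin free end near (260,185). In the side view the wheel is at (352,300) and the hook at (360,207). I'll zoom in on both.

Run:
```python
import cv2
a=cv2.imread("pics/top0.png")[115:255,230:430];cv2.imwrite("pics/topc.png",cv2.resize(a,None,fx=4,fy=4,interpolation=cv2.INTER_CUBIC))
a=cv2.imread("pics/side0.png")[190:345,240:440];cv2.imwrite("pics/sidec.png",cv2.resize(a,None,fx=3.8,fy=3.8,interpolation=cv2.INTER_CUBIC))
```

```text
(no output)
```

View pics/topc.png

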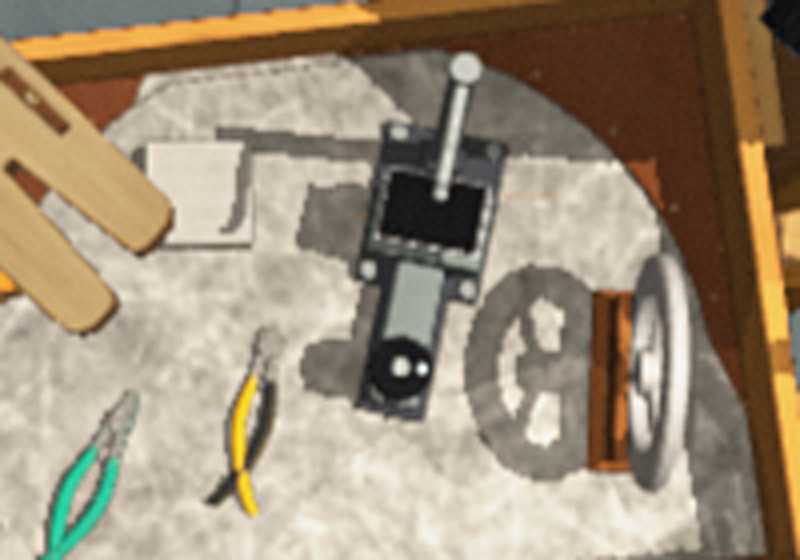

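View pics/sidec.png

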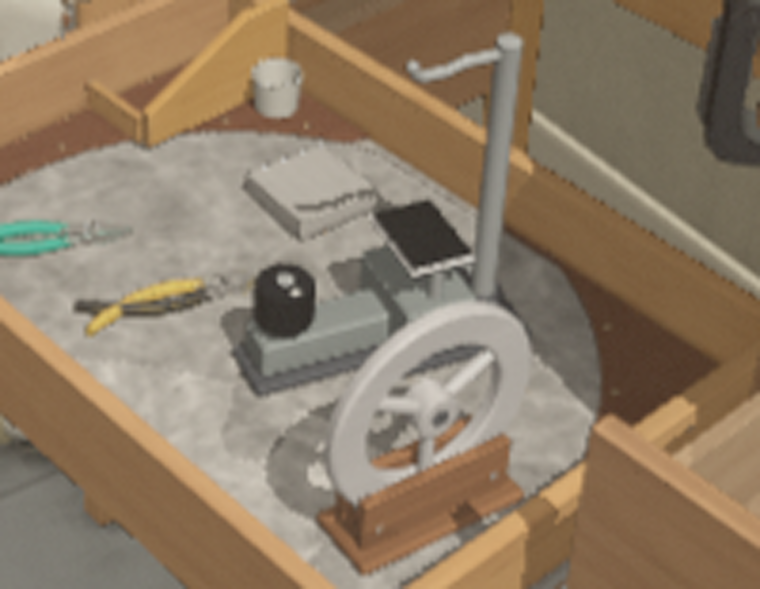

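The crops show, in crop pixels:

| Item | Top crop | Side crop |
|---|---|---|
| Column top | (465,68) | (510,42) |
| Hook tip | (441,192) | (413,66) |
| Knob top | (402,366) | (285,275) |
| Wheel rim | x 630–690, y 253–490 | left edge about 330, right edge about 531 |

Next I turn these into positions.

```bash
cat > h.py <<'E'
from cell import arm
import cv2,numpy as np
from scipy.optimize import least_squares
C={n:arm.camera_info(n) for n in("top","side")}
def proj(n,P):
    i=C[n];return cv2.projectPoints(np.array(P,float).reshape(-1,1,3),np.array(i["rvec"],float),np.array(i["tvec"],float),np.array(i["mtx"],float),None)[0].reshape(-1,2)
def ray(n,p,z):
    i=C[n];R=cv2.Rodrigues(np.array(i["rvec"],float))[0];c=-R.T@np.array(i["tvec"],float).ravel()
    d=R.T@np.linalg.inv(i["mtx"])@np.array([p[0],p[1],1.]);return c+d*(z-c[2])/d[2]
T=lambda u,v:(230+u/4-.4,115+v/4-.4)
S=lambda u,v:(240+u/3.8-.4,190+v/3.8-.4)
def hull(n,x,y,z,yaw):
    t=np.linspace(0,2*np.pi,180);a=np.array([np.cos(yaw),np.sin(yaw),0]);b=np.array([-np.sin(yaw),np.cos(yaw),0])
    P=np.vstack([np.array([x,y,z])+s*a+78*(np.cos(t)[:,None]*b+np.sin(t)[:,None]*np.array([0,0,1])) for s in(-6,6)])
    return cv2.convexHull(proj(n,P).astype(np.float32))
E
python3 - <<'E'
from h import *
for nm,n,p,z in[("col","top",T(465,68),240),("col","side",S(510,42),240),("tip","top",T(441,190),240),("tip","side",S(413,64),240),
 ("knob","top",T(402,366),79),("knob","side",S(285,277),79),("pinfront","top",T(85,332),377),("pinright","top",T(172,215),377),
 ("platR","top",T(430,213),75),("plat","side",S(425,235),75),
 ("rackTL","top",T(592,291),10),("rackBL","top",T(589,470),10),("rackside","side",S(318,520),10),("racks","side",S(365,570),10),("racks","side",S(523,495),10),
 ("trayBR","top",T(770,560),50)]:
    print(nm,n,np.round(ray(n,p,z),1))
pt={"top":[T(689,375),T(662,253),T(654,490),T(678,270),T(684,450)],"side":[S(331,465),S(343,415),S(392,340),S(478,303),S(520,320),S(532,360)]}
f=lambda q:[cv2.pointPolygonTest(hull(n,q[0],q[1],93,q[2]),(float(u),float(v)),True) for n in pt for u,v in pt[n]]
r=least_squares(f,[450,-120,1.57],x_scale=[10,10,.1],diff_step=1e-3);print(r.x,np.round(r.fun,1))
E
```

```text
col top [629.2  17.2 240. ]
col side [629.6  14.1 240. ]
tip top [559.2  29.8 240. ]
tip side [557.9  27.5 240. ]
knob top [472.8  45.5  79. ]
knob side [476.   49.6  79. ]
pinfront top [462.4 200.  377. ]
pinright top [517.7 161.6 377. ]
platR top [576.6  28.2  75. ]
plat side [590.   38.3  75. ]
rackTL top [534.3 -90.8  10. ]
rackBL top [407.4 -89.   10. ]
rackside side [405.4 -95.4  10. ]
racks side [ 406.3 -145.7   10. ]
racks side [ 531.4 -150.2   10. ]
trayBR top [ 349.2 -204.1   50. ]
[ 472.91420186 -119.58214958    1.61396188] [ 1.1  1.  -0.1  0.2  1.2  0.6  1.2  0.2  1.4  0.  -0.2]
```

```bash
cat > g.py <<'E'
import sys,json,numpy as np
from scipy.spatial.transform import Rotation as Ro
from cell import arm
def go(wps,cmd=None):
    o=arm.get_obs();R=Ro.from_rotvec(o["eef_rot"]).as_matrix();p=np.array(o["ee_pos"]) if cmd is None else np.array(cmd)
    yaw=np.degrees(np.arctan2(R[1,1],R[0,1]));print("t",o["t"],"pos",np.round(o["ee_pos"],1),"yaw",round(yaw,2),"w",round(o["width"],1),"F",np.round(o["wrist_force"],1),"g",round(o["grasp_force"],1),"j7",round(o["joints"][6],2),"zax",np.round(R[:,2],3))
    for x,y,z,w in wps: print((x,y,z,w),"->",np.round(R.T@(np.array([x,y,z])-p)/10,2),"turn",round((yaw-w+180)%360-180,1))
if __name__=="__main__": go(json.loads(sys.argv[1]))
E
python3 g.py '[[290,430,250,56],[345,268,250,37],[390,180,250,20],[440,30,250,-18],[471,-119.6,250,-90]]'
```

```text
t 0.1 pos [234.2 605.9 249.3] yaw 68.87 w 85.4 F [ 0.  -1.1  0.1] g 0.0 j7 -0.06 zax [-0.001 -0.002 -1.   ]
(290, 430, 250, 56) -> [-11.54 -14.39  -0.04] turn 12.9
(345, 268, 250, 37) -> [-2.251e+01 -2.752e+01 -2.000e-02] turn 31.9
(390, 180, 250, 20) -> [-2.988e+01 -3.411e+01 -1.000e-02] turn 48.9
(440, 30, 250, -18) -> [-3.996e+01 -4.629e+01  1.000e-02] turn 86.9
(471, -119.6, 250, -90) -> [-4.824e+01 -5.913e+01  4.000e-02] turn 158.9
```

```bash
python3 -m handwheel '[[-1.8,-2.3,0,2,8.5],[-3.8,-4.8,0,5,8.5],[-5.8,-7.2,0,7,8.5],[-7.7,-9.6,0,9,8.5],[-9.6,-12,0,11,8.5],[-11.5,-14.4,0,13,8.5],[-13.5,-16.8,0,16,8.5],[-15.5,-19.2,0,20,8.5],[-17.5,-21.5,0,24,8.5],[-19.3,-23.6,0,28,8.5],[-21,-25.6,0,30,8.5],[-22.5,-27.5,0,32,8.5]]' 60; python3 g.py '[[390,180,250,20],[440,30,250,-18],[471,-119.6,250,-90]]'
```

```text
t: 1.1
ee_pos: [345.6, 266.7, 250.2]
eef_rot: [-1.408, -2.809, 0.0]
wrist_force: [-0.6, 0.1, 0.9]
width: 85.2
grasp_force: 0.0
t 1.1 pos [345.6 266.7 250.2] yaw 36.76 w 85.2 F [-0.6  0.1  0.9] g 0.0 j7 -0.1 zax [-0. -0. -1.]
(390, 180, 250, 20) -> [-9.6  -1.63  0.02] turn 16.8
(440, 30, 250, -18) -> [-2.461e+01 -6.600e+00  2.000e-02] turn 54.8
(471, -119.6, 250, -90) -> [-3.845e+01 -1.307e+01  2.000e-02] turn 126.8
```

```bash
python3 -m handwheel '[[-2.4,-0.4,0,4,8.5],[-4.8,-0.8,0,8,8.5],[-7.2,-1.2,0,12,8.5],[-9.6,-1.6,0,17,8.5],[-12,-2.4,0,23,8.5],[-14.6,-3.2,0,29,8.5],[-17.2,-4,0,35,8.5],[-19.7,-4.9,0,41,8.5],[-22.2,-5.7,0,47,8.5],[-24.6,-6.6,0,53,8.5],[-26,-7.2,0,59,8.5],[-27.5,-7.9,0,65,8.5]]'; python3 g.py '[[471,-119.6,250,-90]]'
```

```text
t: 2.1
ee_pos: [446.9, -0.4, 250.2]
eef_rot: [-2.699, -1.607, 0.0]
wrist_force: [0.3, 0.2, -0.5]
width: 85.0
grasp_force: 0.0
t 2.1 pos [ 4.469e+02 -4.000e-01  2.502e+02] yaw -28.47 w 85.0 F [ 0.3  0.2 -0.5] g 0.0 j7 -0.62 zax [-0.  0. -1.]
(471, -119.6, 250, -90) -> [-9.33  7.8   0.02] turn 61.5
```

```bash
python3 -m handwheel '[[-1.4,0.9,0,6,8],[-2.4,1.7,0,12,7],[-3.4,2.5,0,18,6],[-4.4,3.3,0,24,5],[-5.3,4.1,0,30,5],[-6.2,4.9,0,36,5],[-7.1,5.7,0,42,5],[-7.9,6.4,0,48,5],[-8.7,7.1,0,54,5],[-9.3,7.8,0,61.5,5],[-9.3,7.8,0,61.5,5],[-9.3,7.8,0,61.5,5]]'; python3 g.py '[[471,-119.6,250,-90],[471,-119.6,178,-90]]'
python3 - <<'E'
from h import *
a=arm.get_image("top")[115:255,290:430,::-1];b=arm.get_image("side")[170:345,270:420,::-1]
a=cv2.resize(a,(560,560),interpolation=3)[:,200:];b=cv2.resize(b,(480,560),interpolation=3)[:,:430]
cv2.imwrite("pics/g1.png",np.hstack([a,b]))
E
```

```text
t: 3.1
ee_pos: [471.6, -117.9, 250.1]
eef_rot: [-3.141, -0.013, 0.001]
wrist_force: [0.4, 0.7, -0.7]
width: 50.2
grasp_force: 0.0
t 3.1 pos [ 471.6 -117.9  250.1] yaw -89.51 w 50.2 F [ 0.4  0.7 -0.7] g 0.0 j7 -1.39 zax [-0.001  0.    -1.   ]
(471, -119.6, 250, -90) -> [-0.06  0.17  0.01] turn 0.5
(471, -119.6, 178, -90) -> [-0.05  0.17  7.21] turn 0.5
```

View pics/g1.png

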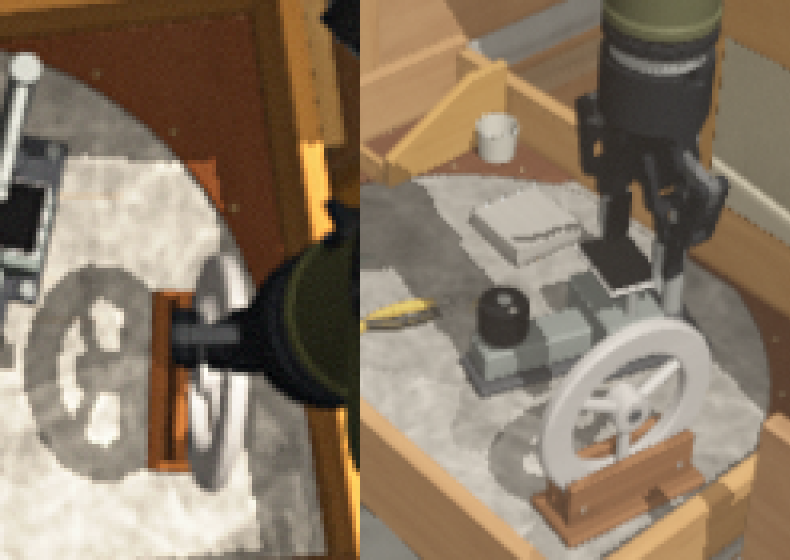

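The open fingers straddle the rim above the wheel's top (side view, about (645,250) over (680,325)). I'll go down and close.

```bash
python3 -m handwheel '[[0,0.15,1.5,0.5,5],[0,0.15,3,0.5,5],[0,0.15,4.5,0.5,5],[0,0.15,6,0.5,5],[0,0.15,7.2,0.5,5],[0,0.15,7.2,0.5,3],[0,0.15,7.2,0.5,2],[0,0.15,7.2,0.5,1.5],[0,0.15,7.2,0.5,1],[0,0.15,7.2,0.5,0.8],[0,0.15,7.2,0.5,0.8],[0,0.15,7.2,0.5,0.8]]' 60; python3 g.py '[]'
```

```text
t: 4.2
ee_pos: [472.6, -119.0, 179.4]
eef_rot: [-3.141, 0.003, -0.003]
wrist_force: [-0.9, -0.2, 6.1]
width: 10.0
grasp_force: 60.5
t 4.2 pos [ 472.6 -119.   179.4] yaw -90.11 w 10.0 F [-0.9 -0.2  6.1] g 60.5 j7 -1.37 zax [ 0.002  0.    -1.   ]
```

```bash
python3 -m handwheel '[[0,0,-0.6,0,0.5],[0,0,-1.5,0,0.5],[0,0,-2.7,0,0.5],[0,0,-4,0,0.5],[0,0,-5.4,0,0.5],[0,0,-6.8,0,0.5],[0,0,-8.2,0,0.5],[0,0,-9.4,0,0.5],[0,0,-10.2,0,0.5],[0,0,-10.5,0,0.5],[0,0,-10.5,0,0.5]]' 80; python3 g.py '[]'
python3 - <<'E'
from h import *
a=arm.get_image("top")[115:255,290:430,::-1];b=arm.get_image("side")[150:325,270:420,::-1]
a=cv2.resize(a,(560,560),interpolation=3)[:,200:];b=cv2.resize(b,(480,560),interpolation=3)[:,:430]
cv2.imwrite("pics/g2.png",np.hstack([a,b]))
E
```

```text
t: 5.12
ee_pos: [472.0, -119.1, 283.8]
eef_rot: [-3.142, 0.004, -0.001]
wrist_force: [0.7, -0.2, -4.5]
width: 9.4
grasp_force: 79.2
t 5.1167 pos [ 472.  -119.1  283.8] yaw -90.13 w 9.4 F [ 0.7 -0.2 -4.5] g 79.2 j7 -1.41 zax [ 0.001  0.    -1.   ]
```

View pics/g2.png

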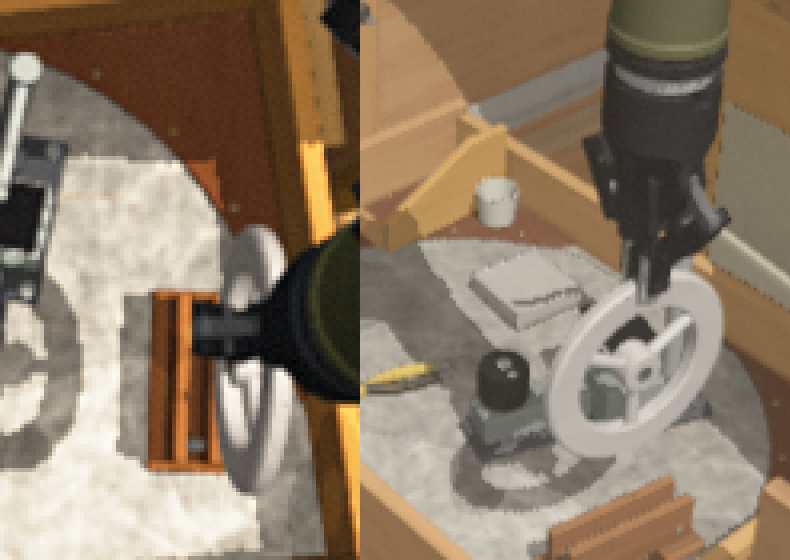

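```bash
python3 - <<'E'
from h import *
s=lambda u,v:(270+(u-360)/3.2-.35,150+v/3.2-.35)
t=lambda u,v:(290+(u+200)/4-.4,115+v/4-.4)
pt={"top":[t(262,224),t(247,492),t(296,310)],"side":[s(549,405),s(566,447),s(612,458),s(690,268),s(724,310)]}
f=lambda q:[cv2.pointPolygonTest(hull(n,*q),(float(u),float(v)),True) for n in pt for u,v in pt[n]]
r=least_squares(f,[472,-119,197,1.57],x_scale=[10,10,10,.1],diff_step=1e-3);print(r.x,np.round(r.fun,1))
E
python3 g.py '[[482,0,284,-25],[501.7,40.9,284,-11.3]]'
```

```text
[ 471.64759071 -120.40558637  198.80538394    1.63484955] [ 0.5 -0.4  0.1  0.7  0.2  0.4  0.3 -0.3]
t 5.2167 pos [ 471.5 -118.9  282.6] yaw -90.13 w 9.3 F [-0.4  1.4 -5.1] g 79.2 j7 -1.41 zax [-0.001  0.    -1.   ]
(482, 0, 284, -25) -> [  1.03 -11.89  -0.14] turn -65.1
(501.7, 40.9, 284, -11.3) -> [  2.99 -15.99  -0.14] turn -78.8
```

```bash
python3 -m handwheel '[[-0.6,0.1,0,-4,0.5],[-1.6,0.1,0,-9,0.5],[-2.8,0.2,0,-14,0.5],[-4,0.2,0,-20,0.5],[-5.2,0.3,0,-26,0.5],[-6.4,0.4,0,-32,0.5],[-7.6,0.5,0,-38,0.5],[-8.8,0.6,0,-44,0.5],[-10,0.7,0,-50,0.5],[-11,0.8,0,-56,0.5],[-11.6,0.9,0,-61,0.5],[-11.9,1,0,-65,0.5]]' 2>&1 | head -0; python3 g.py '[[501.7,40.9,284,-11.3]]'
```

```text
t 6.2167 pos [ 351.5 -128.6  282.2] yaw -24.9 w 9.5 F [ 0.4 -0.5 -4.4] g 79.1 j7 -0.2 zax [-0.002  0.    -1.   ]
(501.7, 40.9, 284, -11.3) -> [21.7   6.49 -0.2 ] turn -13.6
```

I sent that last move before reading the computed shift, and I took the tool axes the wrong way round. The wheel went 12 cm toward the robot instead of left. It met no contact and is still held at full grip. I'll continue from here with the computed values.

```bash
python3 -m handwheel '[[1,0.3,0,-1,0.5],[3,0.9,0,-2,0.5],[5,1.5,0,-3,0.5],[7.5,2.2,0,-5,0.5],[10,3,0,-7,0.5],[12.5,3.7,0,-9,0.5],[15,4.5,0,-11,0.5],[17.5,5.2,0,-12.5,0.5],[19.5,5.8,0,-13.6,0.5],[21,6.3,-0.1,-13.6,0.5],[21.7,6.5,-0.2,-13.6,0.5],[21.7,6.5,-0.2,-13.6,0.5]]' | head -3; python3 g.py '[[535,34.5,284,-11.3],[576.3,26,284,-11.3],[576.3,26,265,-11.3]]'
python3 - <<'E'
from h import *
a=arm.get_image("top")[125:225,280:400,::-1];b=arm.get_image("side")[150:290,260:420,::-1]
a=cv2.resize(a,None,fx=3.3,fy=3.3,interpolation=3);b=cv2.resize(b,None,fx=2.5,fy=2.5,interpolation=3)[:330]
cv2.imwrite("pics/g3.png",np.hstack([a,cv2.copyMakeBorder(b,0,330-b.shape[0],0,0,0)]))
E
```

```text
t: 7.22
ee_pos: [504.8, 44.4, 284.5]
eef_rot: [-2.426, -1.993, -0.0]
t 7.2167 pos [504.8  44.4 284.5] yaw -11.2 w 9.5 F [-0.3  0.4 -3.5] g 79.1 j7 -0.33 zax [-0.001  0.001 -1.   ]
(535, 34.5, 284, -11.3) -> [-0.39  3.15  0.05] turn 0.1
(576.3, 26, 284, -11.3) -> [-0.42  7.37  0.04] turn 0.1
(576.3, 26, 265, -11.3) -> [-0.42  7.37  1.94] turn 0.1
```

View pics/g3.png

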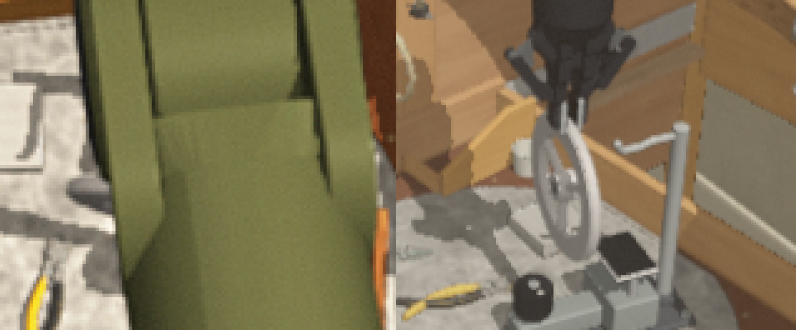

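The side view shows the wheel upright in the fingers, about 70 mm in front of the hook tip at (622,145) and level with it. I'll insert it along the hook.

```bash
python3 -m handwheel '[[-0.1,0.4,0,0.1,0.5],[-0.3,1,0,0.1,0.5],[-0.4,1.8,0,0.1,0.5],[-0.4,2.6,0,0.1,0.5],[-0.4,3.4,0,0.1,0.5],[-0.4,4.2,0,0.1,0.5],[-0.4,5,0,0.1,0.5],[-0.4,5.8,0,0.1,0.5],[-0.4,6.5,0,0.1,0.5],[-0.4,7.1,0,0.1,0.5],[-0.4,7.4,0,0.1,0.5],[-0.4,7.4,0,0.1,0.5]]' | head -4; python3 g.py '[[576.3,26,284,-11.3],[576.3,26,265,-11.3]]'
python3 - <<'E'
from h import *
b=arm.get_image("side")[170:300,290:430,::-1]
b=cv2.resize(b,None,fx=4.3,fy=4.3,interpolation=3)
cv2.imwrite("pics/g4.png",b)
E
```

```text
t: 8.32
ee_pos: [576.1, 21.2, 285.1]
eef_rot: [-2.435, -1.985, 0.0]
wrist_force: [-0.3, 0.3, -3.7]
t 8.3167 pos [576.1  21.2 285.1] yaw -11.64 w 9.0 F [-0.3  0.3 -3.7] g 79.1 j7 -0.29 zax [-0. -0. -1.]
(576.3, 26, 284, -11.3) -> [ 0.47 -0.08  0.11] turn -0.3
(576.3, 26, 265, -11.3) -> [ 0.47 -0.08  2.01] turn -0.3
```

View pics/g4.png

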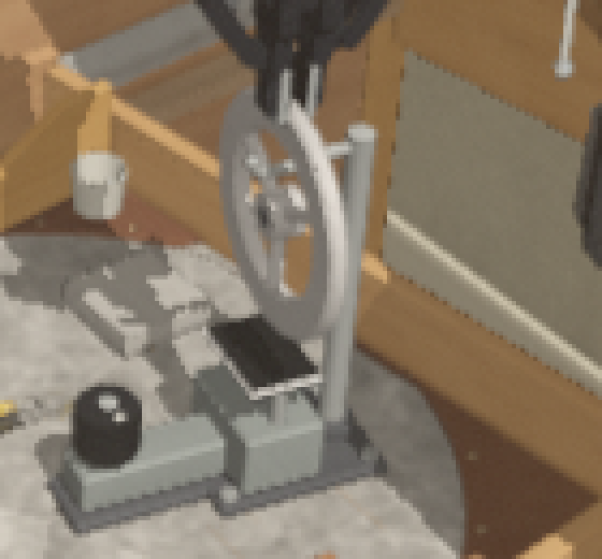

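The hook bar passes through the top gap: its tip shows at about (255,160), inside the rim and above the hub. Now I'll shift sideways a few mm and lower.

```bash
python3 -m handwheel '[[0.2,-0.05,0,-0.3,0.5],[0.4,-0.05,0.1,-0.3,0.5],[0.45,-0.05,0.4,-0.3,0.5],[0.45,-0.05,0.7,-0.3,0.5],[0.45,-0.05,1,-0.3,0.5],[0.45,-0.05,1.2,-0.3,0.5],[0.45,-0.05,1.4,-0.3,0.5],[0.45,-0.05,1.55,-0.3,0.5],[0.45,-0.05,1.7,-0.3,0.5],[0.45,-0.05,1.7,-0.3,0.5],[0.45,-0.05,1.7,-0.3,0.5]]'|tail -3; python3 g.py '[[576.3,26,265,-11.3]]'
```

```text
wrist_force: [-0.1, -0.6, -3.8]
width: 9.4
grasp_force: 79.1
t 9.2833 pos [575.9  25.9 268.3] yaw -11.33 w 9.4 F [-0.1 -0.6 -3.8] g 79.1 j7 -0.29 zax [ 0.  0. -1.]
(576.3, 26, 265, -11.3) -> [0.02 0.03 0.33] turn -0.0
```

```bash
python3 -m handwheel '[[0,0,0.1,0,0.5],[0,0,0.2,0,0.5],[0,0,0.3,0,0.5],[0,0,0.3,0,0.5],[0,0,0.3,0,0.5]]'|tail -3; python3 g.py '[]'
```

```text
wrist_force: [-0.3, 1.3, -3.9]
width: 9.2
grasp_force: 79.1
t 9.7 pos [575.9  25.9 265.2] yaw -11.33 w 9.2 F [-0.3  1.3 -3.9] g 79.1 j7 -0.29 zax [-0.  0. -1.]
```

```bash
python3 -m handwheel '[[0,0,0.1,0,0.5],[0,0,0.15,0,0.5],[0,0,0.15,0,0.5]]'|tail -3;  python3 -m handwheel '[[0,0,0.05,0,0.5],[0,0,0.1,0,0.5],[0,0,0.1,0,0.5]]'|tail -3;python3 g.py '[]'
```

```text
wrist_force: [-0.3, -1.7, -0.8]
width: 9.5
grasp_force: 79.6
wrist_force: [-2.5, 0.2, 4.3]
width: 9.2
grasp_force: 80.3
t 10.2 pos [576.2  25.9 264.5] yaw -11.33 w 9.2 F [-2.5  0.2  4.3] g 80.3 j7 -0.29 zax [ 0.002  0.    -1.   ]
```

It is seated: the wrist force went from -3.9 to +4.3 N. I'll open gently and rise.

```bash
python3 -m handwheel '[[0,0,0,0,1.1],[0,0,0,0,1.3],[0,0,0,0,1.6],[0,0,0,0,2],[0,0,0,0,2.6],[0,0,0,0,3],[0,0,0,0,3],[0,0,0,0,3]]' 20|tail -3;python3 g.py '[]';  python3 -m handwheel '[[0,0,-0.3,0,3],[0,0,-1,0,3],[0,0,-2,0,3],[0,0,-3.5,0,3],[0,0,-5,0,3],[0,0,-6.5,0,3],[0,0,-6.5,0,3]]'|tail -3;python3 g.py '[]'
python3 - <<'E'
from h import *
b=arm.get_image("side")[170:300,290:430,::-1]
b=cv2.resize(b,None,fx=4.3,fy=4.3,interpolation=3)
cv2.imwrite("pics/g5.png",b)
E
```

```text
wrist_force: [-0.5, -0.1, -0.7]
width: 30.3
grasp_force: 0.0
t 10.8667 pos [576.   25.9 262.7] yaw -11.33 w 30.3 F [-0.5 -0.1 -0.7] g 0.0 j7 -0.29 zax [-0.  0. -1.]
wrist_force: [0.8, -1.0, 0.5]
width: 30.0
grasp_force: 0.0
t 11.45 pos [577.5  26.1 332.5] yaw -11.33 w 30.0 F [ 0.8 -1.   0.5] g 0.0 j7 -0.29 zax [ 0.007  0.001 -1.   ]
```

View pics/g5.png

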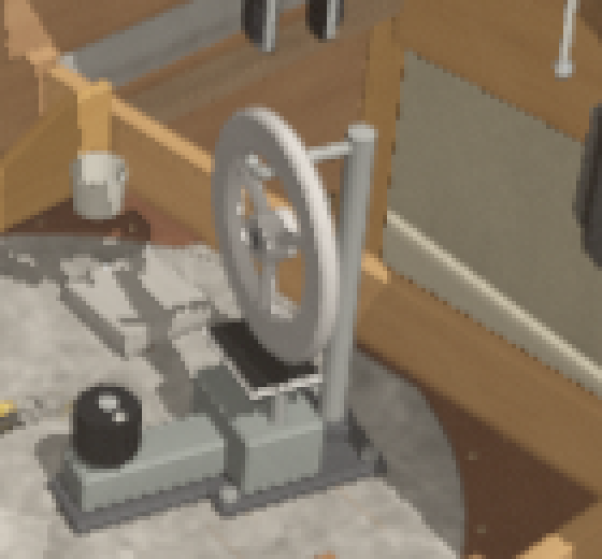

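The wheel hangs in the hook, free of the fingers, and the platform at about (265,360) is clear below its rim bottom at about (300,360). I'll estimate the platform height and plan the knob.

```bash
python3 - <<'E'
from h import *
px=np.array([(290+u/4.3-.4,170+v/4.3-.4) for u,v in[(212,326),(250,390),(321,370)]])
y=np.radians(-11.3);a=np.array([np.cos(y),np.sin(y),0]);b=np.array([-np.sin(y),np.cos(y),0])
for z in range(70,102,5):
    P=[np.array([576.3,26,z])+i*a*25+j*b*35 for i,j in[(-1,1),(-1,-1),(1,-1)]]
    print(z,np.round(proj("side",P)-px,1).tolist())
E
python3 g.py '[[473.8,47,332,70],[473.8,47,150,128],[473.8,47,70,128]]'
```

```text
70 [[-2.6, 6.1], [-0.3, 6.8], [0.0, 7.0]]
75 [[-2.6, 4.7], [-0.2, 5.3], [0.2, 5.6]]
80 [[-2.5, 3.2], [-0.1, 3.9], [0.3, 4.1]]
85 [[-2.4, 1.8], [0.0, 2.4], [0.5, 2.7]]
90 [[-2.3, 0.3], [0.2, 0.9], [0.6, 1.2]]
95 [[-2.2, -1.1], [0.3, -0.6], [0.8, -0.3]]
100 [[-2.1, -2.6], [0.4, -2.1], [1.0, -1.8]]
t 11.5 pos [577.   26.  330.5] yaw -11.33 w 30.1 F [-0.1  0.5 -0.3] g 0.0 j7 -0.29 zax [ 0.005  0.    -1.   ]
(473.8, 47, 332, 70) -> [  0.03 -10.53  -0.19] turn -81.3
(473.8, 47, 150, 128) -> [  0.   -10.61  18.01] turn -139.3
(473.8, 47, 70, 128) -> [-1.000e-02 -1.065e+01  2.601e+01] turn -139.3
```

```bash
python3 -m handwheel '[[0,-1,-0.2,0,3],[0,-3,-0.2,0,4],[0,-5,-0.2,0,5],[0,-7,-0.2,-6,6.5],[0,-9,-0.2,-12,8],[0,-10.3,-0.2,-18,8.5],[0,-10.6,-0.2,-25,8.5],[0,-10.6,-0.2,-32,8.5],[0,-10.6,-0.2,-39,8.5],[0,-10.6,-0.2,-46,8.5],[0,-10.6,-0.2,-53,8.5],[0,-10.6,-0.2,-60,8.5]]'|head -2;  python3 g.py '[[473.8,47,150,99],[473.8,47,70,99]]'
```

```text
t: 12.5
ee_pos: [470.7, 46.8, 328.8]
t 12.5 pos [470.7  46.8 328.8] yaw 49.03 w 84.4 F [ 0.1 -0.2 -0.3] g 0.0 j7 0.7 zax [-0.002 -0.    -1.   ]
(473.8, 47, 150, 99) -> [-0.24  0.24 17.88] turn -50.0
(473.8, 47, 70, 99) -> [-0.25  0.26 25.88] turn -50.0
```

```bash
python3 -m handwheel '[[-0.1,0.1,1,-5,8.5],[-0.1,0.1,3,-10,8.5],[-0.2,0.2,5,-16,8.5],[-0.2,0.2,7,-22,8.5],[-0.2,0.2,9,-28,8.5],[-0.2,0.2,11,-34,8.5],[-0.2,0.2,13,-40,8.5],[-0.2,0.2,15,-46,8.5],[-0.2,0.2,16.5,-50,8.5],[-0.2,0.2,17.5,-50,8.5],[-0.2,0.2,17.9,-50,8.5],[-0.2,0.2,17.9,-50,8.5]]'|head -2;  python3 g.py '[[473.8,47,70,99]]'
python3 - <<'E'
from h import *
b=arm.get_image("side")[170:300,270:410,::-1]
cv2.imwrite("pics/g6.png",cv2.resize(b,None,fx=4.3,fy=4.3,interpolation=3))
E
```

```text
t: 13.5
ee_pos: [473.7, 46.9, 149.8]
t 13.5 pos [473.7  46.9 149.8] yaw 98.57 w 84.9 F [ 0.3 -0.2 -0.4] g 0.0 j7 1.57 zax [-0.002 -0.    -1.   ]
(473.8, 47, 70, 99) -> [-0.03  0.01  7.98] turn -0.4
```

View pics/g6.png

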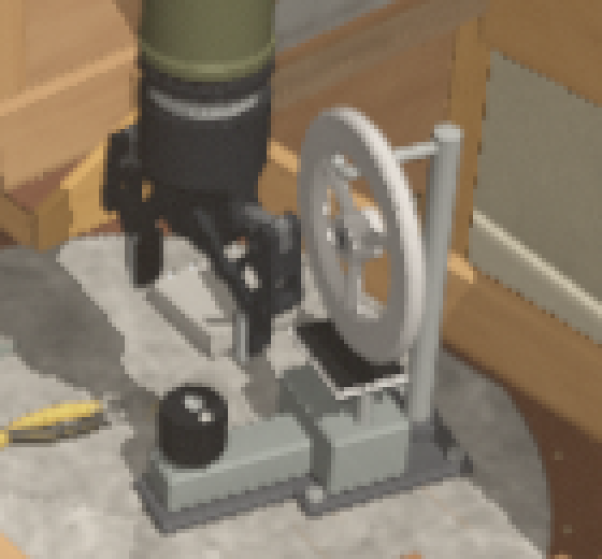

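The open fingers straddle the knob axis: tips at about (145,280) and (255,350), knob at (192,420). That was my last picture, so from here I go by force readings and numeric image checks.

```bash
python3 -m handwheel '[[0,0,1.5,0,8.5],[0,0,3.5,0,8.5],[0,0,5.5,0,8.5],[0,0,7,0,8.5],[0,0,8,0,8.5],[0,0,8,0,7],[0,0,8,0,6],[0,0,8,0,5],[0,0,8,0,4.5],[0,0,8,0,4],[0,0,8,0,3.6],[0,0,8,0,3.6]]' 30;  python3 g.py '[]'
```

```text
t: 14.55
ee_pos: [476.2, 45.8, 72.6]
eef_rot: [-0.236, 3.13, -0.002]
wrist_force: [-0.3, -3.1, 5.8]
width: 40.9
grasp_force: 30.0
t 14.55 pos [476.2  45.8  72.6] yaw 98.63 w 40.9 F [-0.3 -3.1  5.8] g 30.0 j7 1.56 zax [ 0.003 -0.001 -1.   ]
```

```bash
cat > m.py <<'E'
from h import *
import sys,os
def shot(k=3): return np.mean([arm.get_image("side").astype(float).mean(2) for _ in range(k)],0)
c=lambda u,v:(270+u/4.3-.4,170+v/4.3-.4)
pts=dict(rimtop=c(350,112),rimtop2=c(330,120),hub=c(345,235),hub2=c(375,225),rimR=c(412,250),plF=c(335,392),plR=c(403,376),plM=c(370,386),colTop=c(447,130))
im=shot().astype(np.uint8)
if sys.argv[1]=="ref": np.save("ref.npy",im)
else:
    ref=np.load("ref.npy");p=np.array(list(pts.values()),np.float32).reshape(-1,1,2)
    q,st,e=cv2.calcOpticalFlowPyrLK(ref,im,p,None,winSize=(9,9),maxLevel=1,criteria=(3,50,.001))
    print({k:np.round(d,2).tolist() for k,d in zip(pts,(q-p).reshape(-1,2))})
E
python3 m.py ref; python3 m.py cmp
python3 -m handwheel '[[0,0,0,5,3.6],[0,0,0,10,3.6],[0,0,0,15,3.6],[0,0,0,20,3.6],[0,0,0,25,3.6],[0,0,0,30,3.6],[0,0,0,35,3.6],[0,0,0,40,3.6],[0,0,0,45,3.6],[0,0,0,50,3.6],[0,0,0,55,3.6],[0,0,0,60,3.6]]'; python3 m.py cmp; python3 g.py '[]'
```

```text
{'rimtop': [0.009999999776482582, 0.009999999776482582], 'rimtop2': [0.019999999552965164, 0.009999999776482582], 'hub': [0.0, -0.009999999776482582], 'hub2': [-0.009999999776482582, -0.009999999776482582], 'rimR': [-0.0, -0.019999999552965164], 'plF': [-0.009999999776482582, 0.009999999776482582], 'plR': [-0.0, 0.0], 'plM': [-0.0, 0.0], 'colTop': [-0.0, 0.0]}
t: 15.85
ee_pos: [475.0, 42.8, 72.5]
eef_rot: [1.369, 2.826, -0.007]
wrist_force: [-4.7, -10.8, 10.5]
width: 41.0
grasp_force: 30.6
{'rimtop': [0.05000000074505806, 0.029999999329447746], 'rimtop2': [0.07000000029802322, 0.019999999552965164], 'hub': [0.0, -0.009999999776482582], 'hub2': [-0.009999999776482582, -0.009999999776482582], 'rimR': [0.0, -0.0], 'plF': [0.07000000029802322, -1.25], 'plR': [-0.23999999463558197, -0.8100000023841858], 'plM': [0.2800000011920929, -0.9900000095367432], 'colTop': [-0.0, 0.009999999776482582]}
t 16.0 pos [475.   42.8  72.5] yaw 38.5 w 41.2 F [ -4.1 -10.4  10.2] g 30.5 j7 0.53 zax [-0.    -0.005 -1.   ]
```

```bash
python3 -m handwheel '[[-0.1,-0.1,0,4,3.6],[-0.2,-0.2,0,8,3.6],[-0.2,-0.2,0,12,3.6],[-0.2,-0.2,0,16,3.6],[-0.2,-0.2,0,20,3.6],[-0.2,-0.2,0,24,3.6],[-0.2,-0.2,0,27,3.6],[-0.2,-0.2,0,30,3.6],[-0.2,-0.2,0,30,3.6]]'|grep force; python3 m.py cmp; python3 g.py '[]'
```

```text
wrist_force: [-7.7, -6.1, 13.9]
grasp_force: 30.8
{'rimtop': [0.009999999776482582, 0.009999999776482582], 'rimtop2': [0.029999999329447746, 0.009999999776482582], 'hub': [0.0, -0.009999999776482582], 'hub2': [-0.009999999776482582, -0.0], 'rimR': [0.0, -0.009999999776482582], 'plF': [0.25, -1.8700000047683716], 'plR': [-0.4000000059604645, -1.350000023841858], 'plM': [0.5, -1.6399999856948853], 'colTop': [-0.0, 0.0]}
t 16.9 pos [473.5  42.   72.5] yaw 8.59 w 41.1 F [-7.5 -5.4 13.6] g 30.8 j7 0.02 zax [-0.003 -0.002 -1.   ]
```

```bash
for i in 1; do python3 -m handwheel '[[0,0,0,4,3.6],[0,0,0,7,3.6],[0,0,0,10,3.6],[0,0,0,10,3.6]]'|grep force; python3 m.py cmp; python3 -m handwheel '[[0,0,0,4,3.6],[0,0,0,7,3.6],[0,0,0,10,3.6],[0,0,0,10,3.6]]'|grep force; python3 m.py cmp; done
```

```text
wrist_force: [-10.2, -6.2, 15.1]
grasp_force: 31.0
{'rimtop': [0.009999999776482582, 0.009999999776482582], 'rimtop2': [0.019999999552965164, 0.009999999776482582], 'hub': [0.0, -0.009999999776482582], 'hub2': [-0.009999999776482582, -0.009999999776482582], 'rimR': [0.0, -0.009999999776482582], 'plF': [0.18000000715255737, -2.059999942779541], 'plR': [-0.6499999761581421, -1.4199999570846558], 'plM': [0.3799999952316284, -1.7899999618530273], 'colTop': [0.0, 0.009999999776482582]}
wrist_force: [-12.6, -6.4, 17.1]
grasp_force: 31.2
{'rimtop': [0.009999999776482582, 0.0], 'rimtop2': [0.029999999329447746, 0.009999999776482582], 'hub': [0.009999999776482582, 0.0], 'hub2': [-0.009999999776482582, -0.009999999776482582], 'rimR': [0.0, -0.009999999776482582], 'plF': [0.12999999523162842, -2.2699999809265137], 'plR': [-0.8899999856948853, -1.5199999809265137], 'plM': [0.6700000166893005, -2.109999895095825], 'colTop': [0.0, -0.0]}
```

```bash
python3 -m handwheel '[[-0.1,-0.1,-0.1,3,3.6],[-0.15,-0.2,-0.1,6,3.6],[-0.15,-0.2,-0.1,8,3.6],[-0.15,-0.2,-0.1,8,3.6]]'|grep force; python3 m.py cmp; python3 -m handwheel '[[0,0,0,4,3.6],[0,0,0,8,3.6],[0,0,0,8,3.6]]'|grep force; python3 m.py cmp
```

```text
wrist_force: [-3.6, -2.9, 6.1]
grasp_force: 31.4
{'rimtop': [-0.10000000149011612, -0.15000000596046448], 'rimtop2': [-0.03999999910593033, -0.25], 'hub': [-0.10999999940395355, -0.14000000059604645], 'hub2': [-0.17000000178813934, -0.1599999964237213], 'rimR': [-0.05999999865889549, 0.05000000074505806], 'plF': [0.1899999976158142, -2.369999885559082], 'plR': [-0.8700000047683716, -1.600000023841858], 'plM': [0.949999988079071, -2.390000104904175], 'colTop': [-0.0, 0.009999999776482582]}
wrist_force: [-5.6, -3.4, 7.9]
grasp_force: 31.6
{'rimtop': [-0.5299999713897705, -0.5899999737739563], 'rimtop2': [-0.49000000953674316, -0.6000000238418579], 'hub': [-0.20000000298023224, -0.07999999821186066], 'hub2': [-0.30000001192092896, -0.5699999928474426], 'rimR': [-0.11999999731779099, 0.5699999928474426], 'plF': [0.3499999940395355, -2.549999952316284], 'plR': [-0.5899999737739563, -1.8899999856948853], 'plM': [1.1399999856948853, -2.5399999618530273], 'colTop': [0.009999999776482582, 0.0]}
```

Contact came on the last two steps, and the wheel has lifted slightly and started to lean. I'll back off a little so it rests in the hook again, just touched.

```bash
python3 -m handwheel '[[0,0,0,-4,3.6],[0,0,0,-8,3.6],[0,0,0,-8,3.6],[0,0,0,-8,3.6],[0,0,0,-8,3.6]]'|grep force; python3 m.py cmp; python3 m.py cmp
```

```text
wrist_force: [-4.2, -3.1, 6.3]
grasp_force: 31.5
{'rimtop': [-0.4399999976158142, -0.4099999964237213], 'rimtop2': [-0.4300000071525574, -0.5], 'hub': [-0.18000000715255737, 0.05999999865889549], 'hub2': [-0.38999998569488525, -0.38999998569488525], 'rimR': [-0.12999999523162842, 0.9200000166893005], 'plF': [0.1899999976158142, -2.369999885559082], 'plR': [-0.6200000047683716, -1.649999976158142], 'plM': [0.8899999856948853, -2.3399999141693115], 'colTop': [0.0, -0.0]}
{'rimtop': [-0.4300000071525574, -0.4000000059604645], 'rimtop2': [-0.41999998688697815, -0.49000000953674316], 'hub': [-0.18000000715255737, 0.07000000029802322], 'hub2': [-0.38999998569488525, -0.38999998569488525], 'rimR': [-0.12999999523162842, 0.9100000262260437], 'plF': [0.1899999976158142, -2.369999885559082], 'plR': [-0.6299999952316284, -1.649999976158142], 'plM': [0.8700000047683716, -2.3399999141693115], 'colTop': [0.0, 0.0]}
```

```bash
python3 -m handwheel '[[0,0,0,0,4.4],[0,0,0,0,4.8],[0,0,0,0,5.4],[0,0,0,0,6],[0,0,0,0,6],[0,0,0,0,6]]'|grep -E 'force|width'; python3 m.py cmp; python3 -m handwheel '[[0,0,-0.5,0,6],[0,0,-2,0,6],[0,0,-4,0,6],[0,0,-6,0,6],[0,0,-8,0,6],[0,0,-8,0,6],[0,0,-8,0,6],[0,0,-8,0,6],[0,0,-8,0,6],[0,0,-8,0,6]]'|grep -E 'pos|force|width'; python3 m.py cmp;python3 m.py cmp
```

```text
wrist_force: [0.2, -0.7, 0.6]
width: 59.9
grasp_force: 0.0
{'rimtop': [-0.44999998807907104, -0.4099999964237213], 'rimtop2': [-0.4399999976158142, -0.5099999904632568], 'hub': [-0.18000000715255737, 0.05999999865889549], 'hub2': [-0.38999998569488525, -0.38999998569488525], 'rimR': [-0.14000000059604645, 0.8799999952316284], 'plF': [0.1899999976158142, -2.369999885559082], 'plR': [-0.6600000262260437, -1.6399999856948853], 'plM': [0.8899999856948853, -2.3399999141693115], 'colTop': [0.0, -0.0]}
ee_pos: [471.5, 42.9, 150.8]
wrist_force: [0.5, 0.8, -0.6]
width: 59.8
grasp_force: 0.0
{'rimtop': [-0.41999998688697815, -0.38999998569488525], 'rimtop2': [-0.38999998569488525, -0.5], 'hub': [-0.18000000715255737, 0.05000000074505806], 'hub2': [-0.4000000059604645, -0.4000000059604645], 'rimR': [-0.14000000059604645, 0.8899999856948853], 'plF': [0.20000000298023224, -2.369999885559082], 'plR': [-0.6299999952316284, -1.649999976158142], 'plM': [0.8899999856948853, -2.3399999141693115], 'colTop': [0.0, 0.009999999776482582]}
{'rimtop': [-0.41999998688697815, -0.38999998569488525], 'rimtop2': [-0.3799999952316284, -0.5], 'hub': [-0.18000000715255737, 0.05999999865889549], 'hub2': [-0.38999998569488525, -0.4000000059604645], 'rimR': [-0.12999999523162842, 0.8899999856948853], 'plF': [0.20000000298023224, -2.380000114440918], 'plR': [-0.6100000143051147, -1.649999976158142], 'plM': [0.8899999856948853, -2.3399999141693115], 'colTop': [0.009999999776482582, 0.009999999776482582]}
```

```bash
python3 -c "
from cell import arm
print(arm.hand_in())"
```

```text
the job is handed in; nothing more can be done
None
```

The wheel hangs released in the J-hook with the platform raised against it (lift about 0.5 mm, judged from image tracking because contact force can't be read), the knob is released, and the job is handed in with no verdict returned; one mistyped move carried the held wheel 12 cm the wrong way without contact.

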